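# Hang the vial basket on the drip stand

## Task

Pick up the wire basket of rinsed vials by its handle and hang it by the handle on the hook of the drip stand, so that it hangs free and level in the hook's dip. Keep the basket upright, do not knock it hard against the stand or drop it on the hook, and leave the two white jars and the beaker where they are.

Things in the scene. Friction and masses are not known exactly. Their poses are not given: they have to be found in the camera images.
- basket: Steel wire basket with six glass vials, about 0.3 kg; body 80 (x) x 100 (y) x 55 mm high; origin at the centre of its underside, z up. A rigid handle of 8 mm round bar stands over it in the plane x = 0: uprights at y = -48 and +48 mm, level top bar along y, centreline 115 mm above the origin, with a raised saddle in its middle. Clear opening below the bar 56 mm high, 88 mm wide.
- handle_mid (a point): Midpoint of the line of the level top bar, 115 mm above the basket's origin; axes as the basket's. The bar's saddle is above it: ramps from |y| = 15 to 6 mm up to 8 mm higher. The saddle belongs on the hook; the level parts at |y| = 18 to 44 mm are free to grip.
- stand: Steel drip stand fixed to the bench: foot 170 x 130 x 12 mm, upright rod 12 mm thick at x = +100 mm, top 295 mm above the bench. Origin on the bench straight below the dip of its hook; z up. The hook points to -x, on a clamp (26 mm block) whose height on the rod differs each time and is NOT reported: the dip lies anywhere from 190 to 250 mm above the bench; feel for it or look.
- bottle_a: White plastic jar, 48 mm across, 85 mm high, bystander; origin at the centre of its underside.
- bottle_b: White plastic jar like the other, bystander; origin at the centre of its underside.
- beaker: Glass beaker, 64 mm across, 80 mm high, bystander; origin at the centre of its underside.
- hook_foot (a point): Point on the bench straight below the hook's dip, axes as the stand's. Hook: 8 mm round bar in the plane y = 0; its centreline runs level from the rod to x = +16 mm, then falls 12 mm into the dip (lowest from x = +5 to -5 mm, this is the dip's height), then rises to the tip at x = -26 mm, 18 mm above the dip.
There are look-alikes about, which are no part of the job. There is more than one size of the basket; the one meant has the size given above.

How it is judged:
By the outcome, as a careful person would: the job done as asked, in the order asked, and still so for the second after the job is handed in, with the robot touching nothing.
It also fails if it takes over 64 s, if anything falls off the work surface, if the arm or the gripper's body presses on something with over 40 N, if the wrist force passes 120 N, or if a joint passes its speed limit or range.

## Robot

A 7-joint arm with a two-finger parallel gripper is mounted at the origin on the work surface. World frame = base frame: x ahead of the robot, y to its left, z up, the work surface at z = 0. Lengths are in m, angles in degrees, forces in N, time in s.
With the tool pointing down it reaches from about 0.425 to 0.875 m from the base axis. Payload 4.7 kg.
Tool frame: the origin (TCP) lies on the centre line of the jaws, within the pads' length; the fingertips stand 17 mm ahead of it and the grasp point (between the pads) lies 2 mm behind it; z points along the fingers, y is the line along which they close (so a half turn about z gives the same grasp; the last joint's range is limited). The gripper opens to 87 mm and grips with 3 to 60 N. Pads are 19 mm wide; open, the fingers measure 117 mm over their backs; the gripper's body (75 mm by 190 mm) begins 51 mm behind the grasp point.
Start: joints at [-62.332, 18.392, -4.016, 83.108, 1.295, 78.541, -3.26], TCP at [0.294, 0.58, 0.24] pointing down, gripper open.
Joint ranges: [-163.93, 163.93], [-17.29, 119.83], [-79.2, 71.16], [3.27, 140.29], [-89.18, 269.18], [5.43, 117.66], [-154.24, 154.24]. Speed limits (degrees/s): [147.25, 147.25, 180, 180, 180, 180, 180].

## Interface

Orientations are given as [roll, pitch, yaw] about the fixed x, y, z axes, in that order (R = Rz(yaw) Ry(pitch) Rx(roll)).
In Python, from cell import env, read_camera gives the robot as it stands.
- The arm moves only by the shell command python3 -m jog 'ROWS' [FORCE]. ROWS is JSON, a list of rows, each a list of 5 numbers: the opening, from 0 (shut) to 1 (fully open), then the shift along the tool's x, y, z each as a share of 0.02 m, from -1 to 1, then the turn about the tool's z as a share of 45 degrees, from -1 to 1. In form: [[gripper, x, y, z, yaw], ...]. A call has 1 to 12 rows; each row shifts and turns the commanded pose from where the row before left it, along the tool's axes as they then stand; what a row does not reach is not made up. A row lasts 1/12 s, in which the tool goes at most 41.7 mm and 7.16 degrees, less where a joint would pass 70% of its speed; a pose out of reach is approached as far as the arm can. A call with a number of a shift or a turn outside -1 to 1 is refused whole. A call with a gripper value outside its range is refused whole. The fingers move at their own pace and stop on an object; FORCE is the grip in N (left out, the last holds). Time passes only in rows, so rows that do not move let the fingers close. It gives the time, the measured TCP pose, the force, the opening and the grip force at its end, in the units of the state.
- env.get_obs(): the state, without advancing time (a new reading comes with each control period).
- read_camera(name): name is "side" or "top"; returns a dict with "color" (400x640x3 uint8, red, green, blue), "range_z" (400x640 float32, m along the optical axis (not along the pixel's ray), 0 where there is no reading), "mtx" (3x3 intrinsics, pixels), "world_from_camera" (4x4, takes a point from camera to world coordinates). Camera axes: x right, y down, z forward; pixel columns grow to the right and rows downward; lengths in m; the calibration is good to about 2 mm. A picture is of the moment at which its call begins.
- env.sign_off(): hands the job in; it is judged then, once.
The state is a dict: "time_s": time; "qpos": joint angles; "joint_velocities": joint speeds; "effort": joint torques, N m; "tool_pos": TCP position; "tool_rot": TCP orientation; "force": force on the tool from outside, world axes, zero at the start; "wrist_torque": the same for the moment, N m; "grip_width": finger opening in m; "grasp_force": force on a finger pad.
Only numpy, scipy, OpenCV 4.12 (cv2) and the standard library are available. Lean on these libraries where they do the work, as an engineer would, in place of code of your own. Each camera call takes 0.05 s, during which the arm holds its last target. There are 200 camera calls.

## Working session

There is one attempt and no reset: what is moved stays moved. The work goes in short steps, Python scripts to look and compute and a shell command to move; the robot and the scene stay as the last step left them, time stands still between calls to the robot, and variables do not carry over. Pictures are saved under pics/ and viewed, at most 10 in all, crops included, and the job is handed in when it is done.

```bash
mkdir -p pics; ls; python3 - <<'E'
from cell import env, read_camera
import cv2,numpy as np
for n in("top","side"):
    d=read_camera(n); cv2.imwrite(f"pics/{n}0.png",d["color"][:,:,::-1]); np.savez(f"{n}0.npz",**d)
    print(n,d["mtx"].round(1).tolist(),d["world_from_camera"].round(3).tolist())
o=env.get_obs();print({k:np.round(v,3).tolist() for k,v in o.items()})
E
```

```text
pics
top [[451.9, 0.0, 320.4], [0.0, 451.9, 199.6], [0.0, 0.0, 1.0]] [[-0.027, -0.992, 0.126, 0.456], [-0.999, 0.024, -0.021, -0.048], [0.018, -0.127, -0.992, 1.161], [0.0, 0.0, 0.0, 1.0]]
side [[457.9, 0.0, 316.9], [0.0, 457.9, 197.6], [0.0, 0.0, 1.0]] [[-0.988, -0.106, 0.113, 0.445], [-0.155, 0.631, -0.76, 0.744], [0.01, -0.768, -0.64, 0.78], [0.0, 0.0, 0.0, 1.0]]
{'time_s': 0.1, 'qpos': [-62.332, 18.433, -4.016, 83.169, 1.297, 78.54, -3.26], 'joint_velocities': [0.054, -0.161, 0.098, -0.085, -0.039, 0.114, 0.0], 'effort': [0.0, -49.257, -0.406, -31.34, -0.064, 0.039, 0.0], 'tool_pos': [0.294, 0.579, 0.239], 'tool_rot': [-179.903, 0.007, 153.143], 'force': [-0.805, -0.392, -0.205], 'wrist_torque': [-0.035, 0.005, 0.001], 'grasp_force': 0.0, 'grip_width': 0.087}
```

View pics/top0.png

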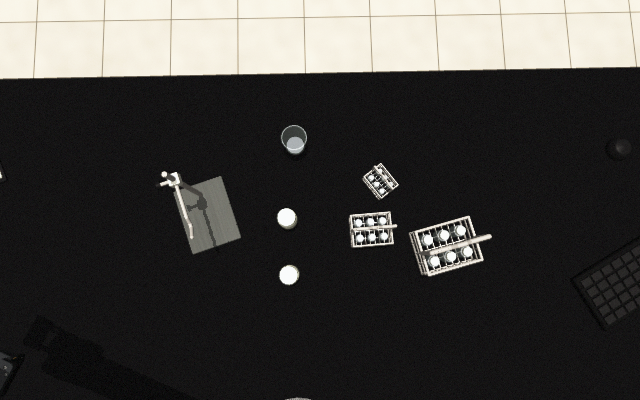

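View pics/side0.png

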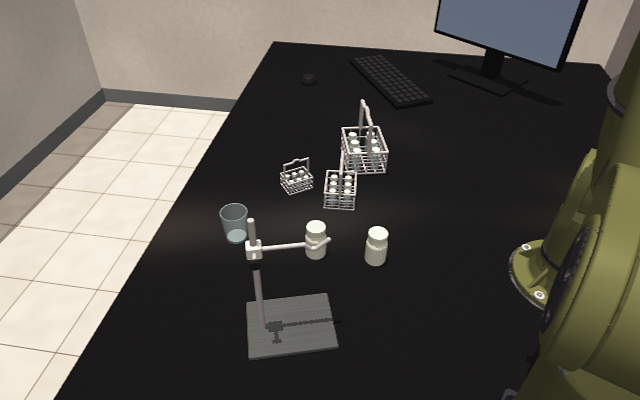

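```bash
cat > h.py <<'E'
import numpy as np,cv2
L=lambda n:dict(np.load(n+".npz"))
def ray(d,u,v):
    T=d["world_from_camera"];r=T[:3,:3]@np.linalg.inv(d["mtx"])@[u,v,1];return T[:3,3],r
def depth(d,u,v):
    o,r=ray(d,u,v);return o+r*d["range_z"][int(round(v)),int(round(u))]
def plane(d,u,v,z):
    o,r=ray(d,u,v);return o+r*(z-o[2])/r[2]
def tri(d1,p1,d2,p2):
    o1,r1=ray(d1,*p1);o2,r2=ray(d2,*p2)
    s,t=np.linalg.lstsq(np.c_[r1,-r2],o2-o1,rcond=None)[0]
    a,b=o1+s*r1,o2+t*r2;return (a+b)/2,np.linalg.norm(a-b)
def proj(d,p):
    q=np.linalg.inv(d["world_from_camera"])@np.r_[p,1];w=d["mtx"]@q[:3];return w[:2]/w[2]
def crop(d,u,v,w,h,s):
    return cv2.resize(d["color"][v:v+h,u:u+w,::-1],None,fx=s,fy=s,interpolation=cv2.INTER_NEAREST)
E
python3 - <<'E'
from h import *
t,s=L("top0"),L("side0")
m=np.vstack([np.hstack([crop(t,335,200,80,60,5),crop(s,310,140,80,60,5)]),np.hstack([crop(t,150,165,100,75,4),crop(s,240,205,100,75,4)])])
cv2.imwrite("pics/m0.png",m)
for n,d,b in(("top",t,(345,205,400,255)),("side",s,(320,140,362,215)),("toph",t,(155,165,245,260)),("sideh",s,(240,210,345,300))):
    P=np.array([np.r_[u,v,depth(d,u,v)] for v in range(b[1],b[3]) for u in range(b[0],b[2]) if d["range_z"][v,u]>0])
    z=P[:,4]; 
    if n in("top","side"):
        Q=P[z>.095];print(n,len(Q));print(Q[::max(1,len(Q)//30)].round(3).tolist())
    else:
        Q=P[(z>.17)&(z<.35)];print(n,len(Q));print(Q[::max(1,len(Q)//40)].round(3).tolist())
E
```

```text
top 157
[[391.0, 224.0, 0.528, -0.232, 0.116], [396.0, 224.0, 0.528, -0.244, 0.117], [381.0, 225.0, 0.526, -0.209, 0.117], [386.0, 225.0, 0.526, -0.22, 0.119], [391.0, 225.0, 0.526, -0.232, 0.117], [396.0, 225.0, 0.525, -0.243, 0.118], [371.0, 226.0, 0.524, -0.184, 0.126], [376.0, 226.0, 0.524, -0.196, 0.127], [381.0, 226.0, 0.524, -0.208, 0.119], [386.0, 226.0, 0.523, -0.22, 0.122], [391.0, 226.0, 0.523, -0.232, 0.117], [396.0, 226.0, 0.523, -0.243, 0.118], [360.0, 227.0, 0.523, -0.16, 0.116], [365.0, 227.0, 0.523, -0.171, 0.118], [370.0, 227.0, 0.522, -0.183, 0.12], [375.0, 227.0, 0.521, -0.193, 0.131], [380.0, 227.0, 0.521, -0.205, 0.123], [385.0, 227.0, 0.521, -0.218, 0.117], [390.0, 227.0, 0.521, -0.23, 0.115], [395.0, 227.0, 0.521, -0.241, 0.12], [357.0, 228.0, 0.521, -0.152, 0.122], [362.0, 228.0, 0.52, -0.164, 0.119], [367.0, 228.0, 0.52, -0.175, 0.122], [372.0, 228.0, 0.52, -0.187, 0.123], [377.0, 228.0, 0.519, -0.198, 0.128], [382.0, 228.0, 0.519, -0.211, 0.118], [355.0, 229.0, 0.519, -0.148, 0.119], [360.0, 229.0, 0.518, -0.16, 0.117], [365.0, 229.0, 0.518, -0.171, 0.121],
[... 3756 characters left out ...]
3], [286.0, 247.0, 0.573, 0.223, 0.228], [316.0, 247.0, 0.525, 0.208, 0.22], [265.0, 248.0, 0.607, 0.233, 0.229], [306.0, 248.0, 0.541, 0.214, 0.221], [256.0, 249.0, 0.618, 0.246, 0.238], [308.0, 249.0, 0.538, 0.214, 0.219], [259.0, 250.0, 0.613, 0.246, 0.237], [251.0, 251.0, 0.626, 0.249, 0.235], [258.0, 252.0, 0.616, 0.245, 0.231], [250.0, 254.0, 0.628, 0.249, 0.228], [258.0, 255.0, 0.616, 0.245, 0.224], [250.0, 257.0, 0.629, 0.25, 0.222], [258.0, 258.0, 0.616, 0.246, 0.217], [251.0, 261.0, 0.62, 0.27, 0.235], [253.0, 263.0, 0.616, 0.274, 0.236], [255.0, 265.0, 0.614, 0.271, 0.229], [257.0, 267.0, 0.61, 0.273, 0.226], [254.0, 270.0, 0.615, 0.275, 0.22], [254.0, 274.0, 0.628, 0.243, 0.171]]
```

View pics/m0.png

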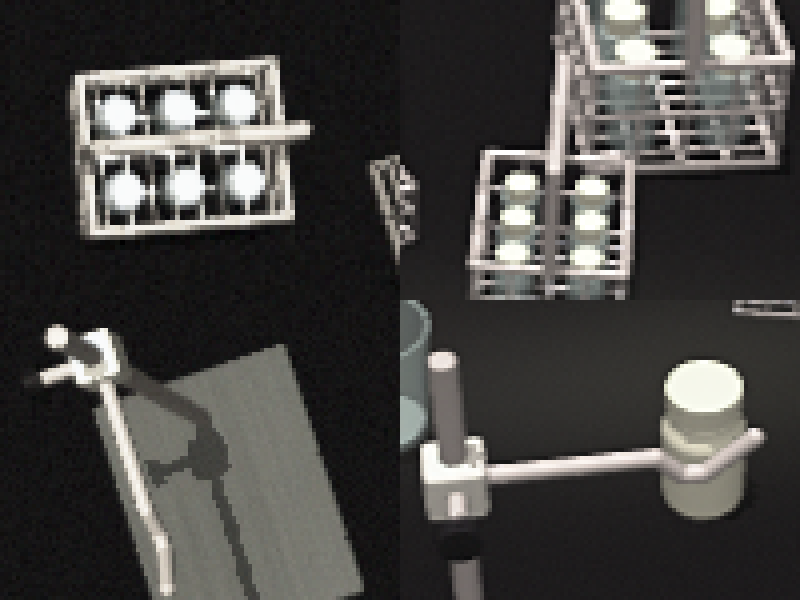

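The mosaic shows the medium basket, the one that matches 80 x 100 mm. Its rim spans about (350-394, 211-248) in the top view, and its bar runs from (352,229) to (397,226). The hook dip is near top (191,226) and side (315,247).

```bash
python3 - <<'E'
from h import *
t,s=L("top0"),L("side0")
def cloud(d,b):
    P=np.array([np.r_[u,v,depth(d,u,v)] for v in range(b[1],b[3]) for u in range(b[0],b[2]) if d["range_z"][v,u]>0]);return P
for n,d,b in(("top",t,(345,205,400,255)),("side",s,(325,140,362,182))):
    P=cloud(d,b);Q=P[(P[:,4]>.110)&(P[:,4]<.14)]
    vx,vy,x0,y0=cv2.fitLine(Q[:,2:4].astype(np.float32),cv2.DIST_HUBER,0,.01,.01).ravel()
    S=Q[Q[:,4]>.1235]
    lv=Q[(Q[:,4]<.1225)]
    print(n,"yaw",np.degrees(np.arctan2(-vx*np.sign(vy),abs(vy))),"y ext",Q[:,3].min(),Q[:,3].max(),"mid x at mid",x0+vx/vy*((Q[:,3].min()+Q[:,3].max())/2-y0),"saddle",S[:,2:].mean(0),S[:,3].min(),S[:,3].max(),"lvl z",np.median(lv[:,4]))
for n,d,b in(("toph",t,(155,165,245,260)),("sideh",s,(240,210,345,300))):
    P=cloud(d,b);H=P[(P[:,4]>.205)&(P[:,4]<.245)&(P[:,2]<.6)]
    vx,vy,x0,y0=cv2.fitLine(H[:,2:4].astype(np.float32),cv2.DIST_HUBER,0,.01,.01).ravel()
    if vx<0:vx,vy=-vx,-vy
    R=P[(P[:,4]>.262)]
    a=(H[:,2:4]-[x0,y0])@[vx,vy]
    tip=np.array([x0,y0])+a.min()*np.array([vx,vy])
    print(n,"yaw",np.degrees(np.arctan2(vy,vx)),"tip",tip,"rod",R[:,2:].mean(0),"dip=tip+30",tip+.03*np.array([vx,vy]))
    k=a-a.min()
    for c in np.arange(.0,.08,.006):
        m=(k>=c)&(k<c+.006);print("  ",round(c+.003,3),m.sum(),np.percentile(H[m,4],[50,85]).round(4))
print("tri bar+y end",tri(t,(353,229.5),s,(339.5,174)),"bar-y end",tri(t,(396.5,225.5),s,(341,151)))
print("tri hook tip",tri(t,(192,238),s,(330,239.5)),"bend",tri(t,(190,223),s,(312.5,246.5)))
Lg=cloud(t,(405,210,495,280));q=Lg[Lg[:,4]>.13];print("large",q[:,2:].min(0),q[:,2:].max(0))
for n,c in(("A",(288,274)),("B",(287,217)),("bk",(294,135))):print(n,plane(t,*c,.083))
E
```

```text
top yaw 3.5107284 y ext -0.2460819244840043 -0.1433422057924234 mid x at mid 0.5219059478661865 saddle [ 0.52195752 -0.19498141  0.12683918] -0.20542811221523954 -0.1843702818128951 lvl z 0.11818602594482908
side yaw 3.193111 y ext -0.24331017816658718 -0.13964129479941223 mid x at mid 0.524025472348153 saddle [ 0.52413502 -0.18847398  0.12554479] -0.20130138110352458 -0.17940565292061894 lvl z 0.11725283210466575
toph yaw 18.113472 tip [0.50216694 0.19520491] rod [0.62345109 0.23330663 0.28480698] dip=tip+30 [0.53068022 0.20453191]
   0.003 12 [0.2351 0.237 ]
   0.009 11 [0.2317 0.2354]
   0.015 10 [0.2252 0.2295]
   0.021 10 [0.2219 0.2242]
   0.027 12 [0.2181 0.22  ]
   0.033 13 [0.2194 0.2212]
   0.039 14 [0.225  0.2287]
   0.045 12 [0.2294 0.2306]
   0.051 11 [0.2288 0.2318]
   0.057 12 [0.2293 0.23  ]
   0.063 11 [0.2312 0.2327]
   0.069 12 [0.2298 0.2312]
   0.075 10 [0.2307 0.232 ]
   0.081 12 [0.2293 0.2309]
sideh yaw 18.0228 tip [0.50258366 0.19967041] rod [0.62524382 0.24058356 0.28190511] dip=tip+30 [0.53111167 0.20895227]
   0.003 16 [0.2349 0.2369]
   0.009 23 [0.2299 0
[... 209 characters left out ...]
57 19 [0.2298 0.2304]
   0.063 14 [0.2301 0.231 ]
   0.069 17 [0.23   0.2313]
   0.075 18 [0.2297 0.2312]
   0.081 17 [0.2296 0.2316]
tri bar+y end (array([ 0.51994405, -0.14365061,  0.11487792]), np.float64(0.004424713482203939)) bar-y end (array([ 0.52735824, -0.24545946,  0.113173  ]), np.float64(0.005620654927420774))
tri hook tip (array([0.50248984, 0.19673759, 0.23044915]), np.float64(0.0010103272275507544)) bend (array([0.53278292, 0.2046373 , 0.21678171]), np.float64(0.0022643033571644942))
large [ 0.45645073 -0.44553021  0.132584  ] [ 0.49838359 -0.30443177  0.18371629]
A [0.41894637 0.01011792 0.083     ]
B [0.5534717  0.01015021 0.083     ]
bk [ 0.75426964 -0.01041565  0.083     ]
```

```bash
python3 -m jog '[[1,0,0,-1,0.148],[1,0,0,-1,0.148],[1,0,0,-1,0.148],[1,0,0,-1,0.148],[1,0,0,-1,0.148],[1,0,0,-1,0.148],[1,0,0,0,0.148],[1,0,0,0,0.148],[1,0,0,0,0.148],[1,0,0,0,0]]'
python3 -m jog '[[1,-1,0.763,0,0],[1,-1,0.763,0,0],[1,-1,0.763,0,0],[1,-1,0.763,0,0],[1,-1,0.763,0,0],[1,-1,0.763,0,0],[1,-1,0.763,0,0],[1,-1,0.763,0,0],[1,-1,0.763,0,0],[1,-1,0.763,0,0],[1,-1,0.763,0,0],[1,-1,0.763,0,0]]'
python3 -m jog '[[1,-1,0,0,0],[1,-1,0,0,0],[1,-1,0,0,0],[1,-1,0,0,0],[1,-1,0,0,0],[1,-1,0,0,0],[1,-1,0,0,0],[1,-1,0,0,0],[1,-1,0,0,0],[1,-1,0,0,0],[1,-1,0,0,0],[1,-1,0,0,0]]'
python3 -m jog '[[1,-1,0,0,0],[1,-1,0,0,0],[1,-1,0,0,0],[1,-1,0,0,0],[1,-1,0,0,0],[1,-1,0,0,0],[1,-1,0,0,0],[1,-1,0,0,0],[1,-1,0,0,0],[1,-1,0,0,0],[1,-1,0,0,0],[1,-1,0,0,0]]'
python3 -m jog '[[1,-1,0,0,0],[1,-0.4,0,0,0],[1,0,0,0,0],[1,0,0,0,0],[1,0,0,0,0]]'
```

```text
time_s: 0.93
tool_pos: [0.2937, 0.5797, 0.3591]
tool_rot: [-180.0, 0.0, 93.0]
force: [0.0, -0.8, 0.0]
grip_width: 0.0872
grasp_force: 0.0
time_s: 1.93
tool_pos: [0.4904, 0.3494, 0.3592]
tool_rot: [-180.0, 0.0, 93.4]
force: [0.4, 0.1, 0.2]
grip_width: 0.087
grasp_force: 0.0
time_s: 2.93
tool_pos: [0.5031, 0.1098, 0.3593]
tool_rot: [-180.0, 0.0, 93.4]
force: [0.6, 0.1, 0.3]
grip_width: 0.0873
grasp_force: 0.0
time_s: 3.93
tool_pos: [0.5165, -0.1297, 0.3593]
tool_rot: [-180.0, -0.0, 93.4]
force: [0.3, 0.4, -0.1]
grip_width: 0.0872
grasp_force: 0.0
time_s: 4.35
tool_pos: [0.5185, -0.155, 0.3594]
tool_rot: [-180.0, -0.1, 93.4]
force: [0.2, 0.3, -0.4]
grip_width: 0.0871
grasp_force: 0.0
```

```bash
python3 -m jog '[[1,0,0.12,-1,0],[1,0,0,-1,0],[1,0,0,-1,0],[1,0,0,-1,0],[1,0,0,-1,0],[1,0,0,-1,0],[1,0,0,-1,0],[1,0,0,-1,0],[1,0,0,-1,0],[1,0,0,-1,0],[1,0,0,0,0],[1,0,0,0,0]]' | head -2; python3 -c 1
```

```text
time_s: 5.35
tool_pos: [0.5213, -0.1556, 0.5601]
```

Wrong sign: tool z points down, so that move went up. Nothing was touched, and I'm going down now.

```bash
python3 -m jog '[[1,0,0,1,0],[1,0,0,1,0],[1,0,0,1,0],[1,0,0,1,0],[1,0,0,1,0],[1,0,0,1,0],[1,0,0,1,0],[1,0,0,1,0],[1,0,0,1,0],[1,0,0,1,0],[1,0,0,0,0]]' | head -2
python3 -m jog '[[1,0,0,1,0],[1,0,0,1,0],[1,0,0,1,0],[1,0,0,1,0],[1,0,0,1,0],[1,0,0,1,0],[1,0,0,1,0],[1,0,0,1,0],[1,0,0,1,0],[1,0,0,1,0],[1,0,0,0.5,0],[1,0,0,0,0]]'
python3 - <<'E'
from h import *
from cell import read_camera
s=read_camera("side");t=read_camera("top")
m=np.hstack([crop(t,320,170,100,100,4),crop(s,280,90,100,100,4)]);cv2.imwrite("pics/g1.png",m)
E
```

```text
time_s: 6.27
tool_pos: [0.5184, -0.1546, 0.3544]
time_s: 7.27
tool_pos: [0.5193, -0.1555, 0.1475]
tool_rot: [-179.8, -0.0, 93.3]
force: [0.4, 0.2, -0.2]
grip_width: 0.0869
grasp_force: 0.0
```

View pics/g1.png

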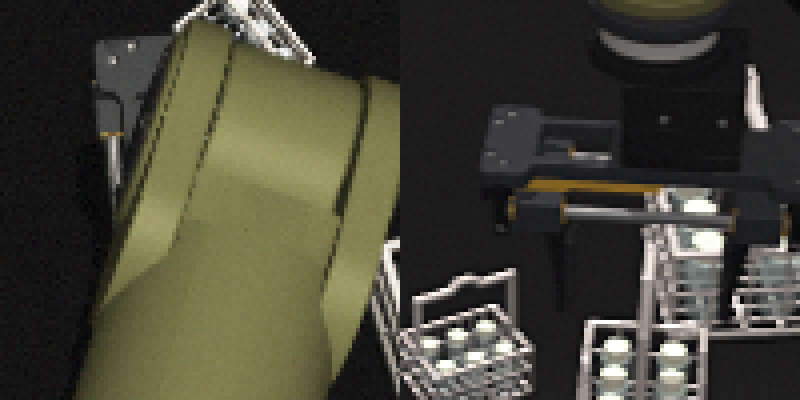

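The side view shows the open fingers (about (421,165) and (463,165) in full-image pixels) straddling the handle bar at about (442,160). I'll lower and grip.

```bash
python3 -m jog '[[1,0,0,0.6,0],[1,0,0,0.6,0],[1,0,0,0.45,0],[1,0,0,0,0],[1,0,0,0,0]]' 
python3 -m jog '[[0.3,0,0,0,0],[0.3,0,0,0,0],[0,0,0,0,0],[0,0,0,0,0],[0,0,0,0,0],[0,0,0,0,0],[0,0,0,0,0],[0,0,0,0,0],[0,0,0,0,0],[0,0,0,0,0],[0,0,0,0,0]]' 50
```

```text
time_s: 7.78
tool_pos: [0.5201, -0.1565, 0.1157]
tool_rot: [-179.9, -0.0, 93.2]
force: [0.1, 0.6, 0.3]
grip_width: 0.0868
grasp_force: 0.0
time_s: 8.7
tool_pos: [0.5207, -0.1566, 0.1166]
tool_rot: [180.0, -0.0, 93.2]
force: [1.0, 0.3, -0.4]
grip_width: 0.0219
grasp_force: 0.0
```

```bash
python3 -m jog '[[0,0,0,0.15,0],[0,0,0,0,0],[0,0,0,0,0],[0,0,0,0,0],[0,0,0,0,0],[0,0,0,0,0],[0,0,0,0,0],[0,0,0,0,0]]' 50
```

```text
time_s: 9.37
tool_pos: [0.5206, -0.1565, 0.1134]
tool_rot: [-180.0, -0.0, 93.2]
force: [0.4, -0.1, -2.5]
grip_width: 0.0063
grasp_force: 49.1
```

```bash
python3 -m jog '[[0,0,0,-0.3,0],[0,0,0,-0.5,0],[0,0,0,-1,0],[0,0,0,-1,0],[0,0,0,-1,0],[0,0,0,-1,0],[0,0,0,-1,0],[0,0,0,-1,0],[0,0,0,-0.4,0],[0,0,0,0,0],[0,0,0,0,0]]'
python3 - <<'E'
from h import *
from cell import read_camera
s=read_camera("side");t=read_camera("top")
np.savez("side1.npz",**s);np.savez("top1.npz",**t)
m=np.hstack([crop(t,310,170,100,100,4),crop(s,280,90,100,100,4)]);cv2.imwrite("pics/g2.png",m)
E
```

```text
time_s: 10.28
tool_pos: [0.5207, -0.1565, 0.2576]
tool_rot: [180.0, -0.0, 93.2]
force: [0.3, 0.9, -4.4]
grip_width: 0.0068
grasp_force: 49.8
```

View pics/g2.png

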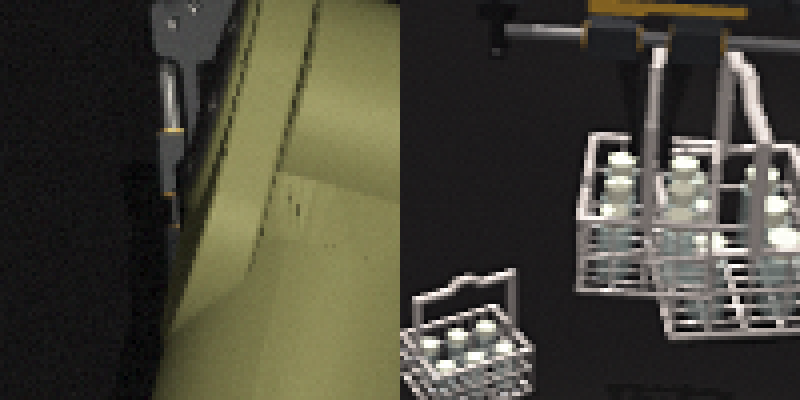

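The basket is lifted upright and free, hanging between the jaws in the side view. Next I carry it to the approach point.

```bash
python3 -m jog '[[0,0.3,-0.27,0,0],[0,0.6,-0.27,0,0],[0,0.9,-0.27,0,0],[0,0.9,-0.27,0,0],[0,0.9,-0.27,0,0],[0,0.9,-0.27,0,0],[0,0.9,-0.27,0,0],[0,0.9,-0.27,0,0],[0,0.9,-0.27,0,0],[0,0.9,-0.27,0,0],[0,0.9,-0.27,0,0],[0,0.9,-0.27,0,0]]'|head -2
python3 -m jog '[[0,0.9,0,0,0],[0,0.9,0,0,0],[0,0.9,0,0,0],[0,0.9,0,0,0],[0,0.9,0,0,0],[0,0.9,0,0,0],[0,0.9,0,0,0],[0,0.9,0,0,0],[0,0.7,0,0,0],[0,0.5,0,0,0],[0,0.38,0,0,0],[0,0,0,0,0]]'|head -2
python3 -m jog '[[0,0,0,0,-0.04],[0,0,0,0,-0.08],[0,0,0,0,-0.08],[0,0,0,0,-0.08],[0,0,0,0,-0.08],[0,0,0,0,-0.06],[0,0,0,0,-0.02],[0,0,0,0,0],[0,0,0,0,0],[0,0,0,0,0]]'
python3 - <<'E'
from h import *
from cell import read_camera
s=read_camera("side");t=read_camera("top")
np.savez("side2.npz",**s);np.savez("top2.npz",**t)
m=np.hstack([crop(t,140,150,130,130,3),crop(s,240,160,130,130,3)]);cv2.imwrite("pics/g3.png",m)
E
```

```text
time_s: 11.38
tool_pos: [0.4436, 0.0384, 0.2566]
time_s: 12.38
tool_pos: [0.4346, 0.2142, 0.2572]
time_s: 13.22
tool_pos: [0.4352, 0.2124, 0.2576]
tool_rot: [180.0, 0.0, 112.9]
force: [-0.9, -1.1, -3.8]
grip_width: 0.0064
grasp_force: 50.1
```

View pics/g3.png

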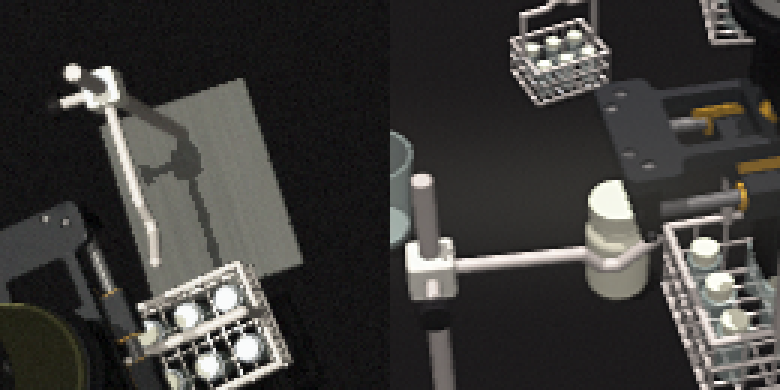

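The top view shows the held basket below the hook tip, with its bar from about (190,264) to (227,253). I'll measure the bar's line and level by depth.

```bash
python3 - <<'E'
from h import *
t=L("top2")
P=np.array([np.r_[u,v,depth(t,u,v)] for v in range(230,285) for u in range(184,245) if t["range_z"][v,u]>0])
yaw=np.radians(112.9);tx=np.array([np.cos(yaw),np.sin(yaw)]);ty=np.array([np.sin(yaw),-np.cos(yaw)])
tcp=np.array([.4352,.2124])
a=(P[:,2:4]-tcp)@tx;b=(P[:,2:4]-tcp)@ty;z=P[:,4]
m=(abs(b)<.012)&(z>.24)&(z<.285)&(a<-.012)
for c in np.arange(-.092,-.012,.008):
    k=m&(a>=c)&(a<c+.008)
    if k.sum():print("bar tx",round(c+.004,3),k.sum(),"ty",b[k].mean().round(4),"z",np.percentile(z[k],80).round(4))
k=m&(z>.2655);print("saddle",a[k].min(),a[k].max(),P[k,2:].mean(0))
r=(z>.185)&(z<.215)
A=np.c_[a[r],b[r],np.ones(r.sum())];print("rim plane",np.linalg.lstsq(A,z[r],rcond=None)[0],r.sum())
print("ext",a[m].min(),P[P[:,4]>.19][:,2:].min(0))
E
```

```text
bar tx -0.088 17 ty -0.0002 z 0.2613
bar tx -0.08 15 ty 0.0001 z 0.2624
bar tx -0.072 16 ty 0.0004 z 0.2613
bar tx -0.064 17 ty 0.0001 z 0.2618
bar tx -0.056 19 ty 0.0001 z 0.2637
bar tx -0.048 20 ty 0.0004 z 0.269
bar tx -0.04 17 ty -0.0001 z 0.2705
bar tx -0.032 16 ty -0.0 z 0.2701
bar tx -0.024 10 ty 0.0008 z 0.2667
bar tx -0.016 2 ty 0.0026 z 0.2617
saddle -0.04972534408110035 -0.02448700508963341 [0.44976811 0.17774075 0.2685481 ]
rim plane [-0.03384744  0.00819673  0.19286043] 520
ext -0.08995951322803632 [0.40704203 0.11747146 0.19004355]
```

```bash
python3 -m jog '[[0,0,0,0.2,0],[0,0,0,0.2,0],[0,-0.04,0.3,0,0],[0,-0.04,0.5,0,0],[0,-0.04,0.5,0,0],[0,-0.04,0.5,0,0],[0,-0.04,0.5,0,0],[0,-0.04,0.5,0,0],[0,-0.04,0.5,0,0],[0,-0.04,0.4,0,0],[0,-0.03,0.3,0,0],[0,0,0.2,0,0]]'
python3 -m jog '[[0,0,0,0,0],[0,0,0,0,0],[0,0,0,0,0]]'
python3 - <<'E'
from h import *
from cell import read_camera
s=read_camera("side");t=read_camera("top")
np.savez("side3.npz",**s);np.savez("top3.npz",**t)
m=np.hstack([crop(t,140,150,100,100,4),crop(s,240,170,100,100,4)]);cv2.imwrite("pics/g4.png",m)
E
```

```text
time_s: 14.32
tool_pos: [0.516, 0.2393, 0.2494]
tool_rot: [-180.0, 0.0, 113.0]
force: [0.2, -0.8, -4.2]
grip_width: 0.0062
grasp_force: 50.1
time_s: 14.57
tool_pos: [0.5148, 0.2391, 0.2496]
tool_rot: [-180.0, -0.0, 113.0]
force: [-0.3, -0.2, -2.5]
grip_width: 0.0064
grasp_force: 50.1
```

View pics/g4.png

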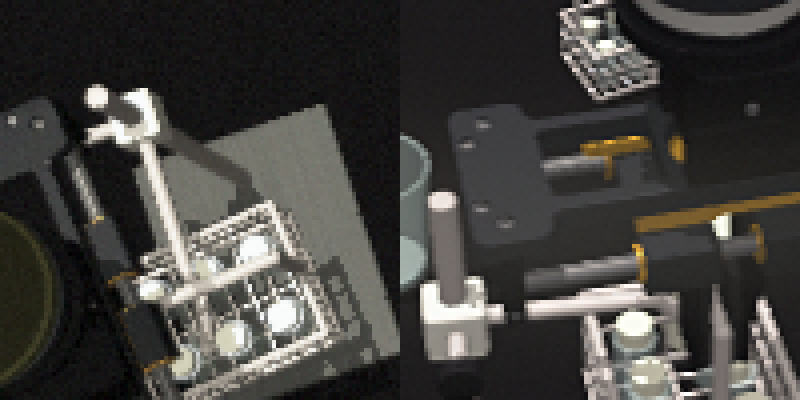

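The top view shows the bar crossing over the hook at about (191,222), with the gripper body clear of the rod. I'll lower it.

```bash
python3 -m jog '[[0,0,0.05,0.2,0],[0,0,0,0.25,0],[0,0,0,0.25,0],[0,0,0,0.25,0],[0,0,0,0.2,0],[0,0,0,0.15,0],[0,0,0,0.1,0],[0,0,0,0,0],[0,0,0,0,0],[0,0,0,0,0]]'
python3 -m jog '[[0,0,0,0.05,0],[0,0,0,0.05,0],[0,0,0,0,0],[0,0,0,0,0]]'
python3 -m jog '[[0,0,0,0.05,0],[0,0,0,0.05,0],[0,0,0,0,0],[0,0,0,0,0]]'
```

```text
time_s: 15.5
tool_pos: [0.5163, 0.2396, 0.2219]
tool_rot: [180.0, -0.0, 113.0]
force: [-0.1, 0.0, -3.6]
grip_width: 0.0065
grasp_force: 50.1
time_s: 15.83
tool_pos: [0.5161, 0.2396, 0.2195]
tool_rot: [-180.0, 0.0, 113.0]
force: [0.3, -0.8, -3.6]
grip_width: 0.0063
grasp_force: 50.1
time_s: 16.17
tool_pos: [0.5161, 0.2396, 0.2175]
tool_rot: [-180.0, 0.0, 113.0]
force: [-0.6, -0.7, -3.8]
grip_width: 0.0062
grasp_force: 50.1
```

```bash
python3 -m jog '[[0,0,0,0.05,0],[0,0,0,0.05,0],[0,0,0,0,0],[0,0,0,0,0]]'
python3 -m jog '[[0,0,0,0.05,0],[0,0,0,0,0],[0,0,0,0,0]]'
python3 -m jog '[[0,0,0,0.05,0],[0,0,0,0,0],[0,0,0,0,0]]'
```

```text
time_s: 16.5
tool_pos: [0.5161, 0.2395, 0.2155]
tool_rot: [-180.0, 0.0, 113.0]
force: [1.0, 0.7, -3.6]
grip_width: 0.0061
grasp_force: 50.1
time_s: 16.75
tool_pos: [0.5161, 0.2395, 0.2145]
tool_rot: [-180.0, 0.0, 113.0]
force: [0.4, -0.1, -3.6]
grip_width: 0.0064
grasp_force: 50.1
time_s: 17.0
tool_pos: [0.5162, 0.2396, 0.2138]
tool_rot: [180.0, -0.0, 113.0]
force: [-0.0, -0.2, -2.1]
grip_width: 0.0065
grasp_force: 50.3
```

```bash
python3 -m jog '[[0,0,0,0.03,0],[0,0,0,0,0],[0,0,0,0,0]]'
python3 -m jog '[[0,0,0,0.03,0],[0,0,0,0,0],[0,0,0,0,0]]'
```

```text
time_s: 17.25
tool_pos: [0.5163, 0.2396, 0.2134]
tool_rot: [180.0, -0.0, 113.0]
force: [-0.9, -0.9, 0.2]
grip_width: 0.0063
grasp_force: 50.5
time_s: 17.5
tool_pos: [0.5164, 0.2396, 0.213]
tool_rot: [179.9, -0.0, 113.0]
force: [-1.6, -1.0, 2.7]
grip_width: 0.0063
grasp_force: 50.9
```

```bash
python3 - <<'E'
from h import *
from cell import read_camera
s=read_camera("side");t=read_camera("top")
m=np.hstack([crop(t,140,150,100,100,4),crop(s,240,180,100,100,4)]);cv2.imwrite("pics/g5.png",m)
E
```

```text
(no output)
```

View pics/g5.png

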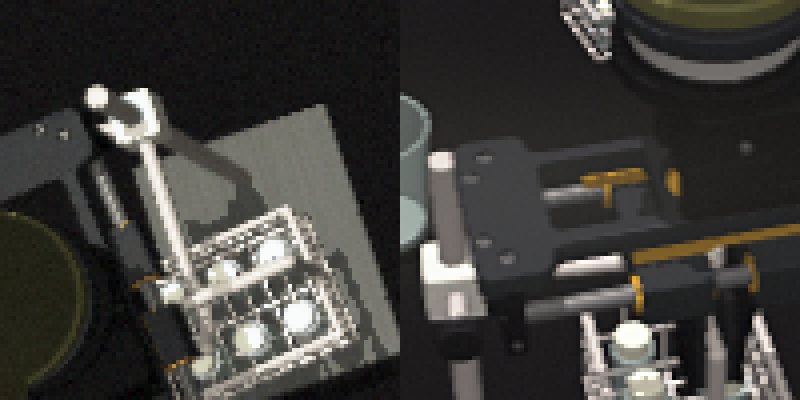

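The saddle is in contact at the predicted height, with TCP at 0.2134. The top view shows the bar crossing the hook at about (189,223). I'll ease off a little, release gently and rise.

```bash
python3 -m jog '[[0,0,0,-0.03,0],[0,0,0,0,0],[0,0,0,0,0]]' 15
python3 -m jog '[[0,0,0,0,0],[0,0,0,0,0],[0.05,0,0,0,0],[0.1,0,0,0,0],[0.15,0,0,0,0],[0.2,0,0,0,0],[0.3,0,0,0,0],[0.4,0,0,0,0],[0.4,0,0,0,0],[0.4,0,0,0,0],[0.4,0,0,0,0],[0.4,0,0,0,0]]' 5
```

```text
time_s: 17.85
tool_pos: [0.5163, 0.2396, 0.2129]
tool_rot: [180.0, 0.0, 113.0]
force: [0.8, -0.1, 1.2]
grip_width: 0.007
grasp_force: 15.1
time_s: 18.85
tool_pos: [0.5161, 0.2396, 0.213]
tool_rot: [180.0, -0.0, 113.0]
force: [0.1, 0.8, 0.6]
grip_width: 0.0341
grasp_force: 0.0
```

```bash
python3 - <<'E'
from h import *
from cell import read_camera
s=read_camera("side");t=read_camera("top")
m=np.hstack([crop(t,140,150,100,100,4),crop(s,240,200,100,100,4)]);cv2.imwrite("pics/g6.png",m)
E
```

```text
(no output)
```

View pics/g6.png

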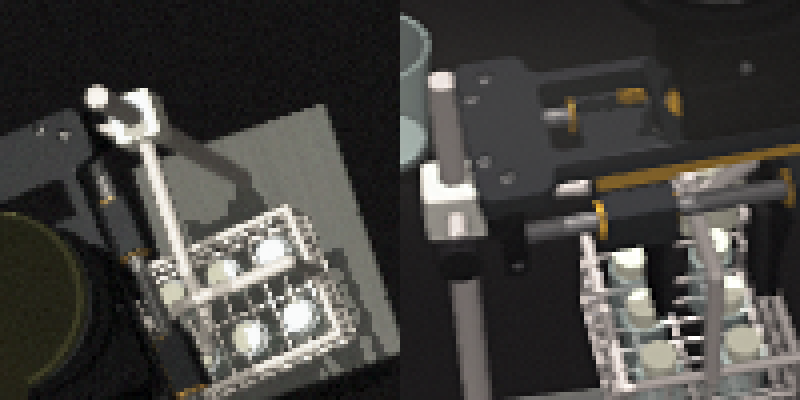

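The basket hangs on the hook, level, with the bar free between the open jaws. I'll retreat straight up.

```bash
python3 -m jog '[[0.7,0,0,0,0],[0.7,0,0,0,0],[0.7,0,0,0,0],[0.7,0,0,0,0],[0.7,0,0,-0.2,0],[0.7,0,0,-0.4,0],[0.7,0,0,-0.6,0],[0.7,0,0,-0.8,0],[0.7,0,0,-1,0],[0.7,0,0,-1,0],[0.7,0,0,-1,0],[0.7,0,0,-1,0]]'
python3 -m jog '[[0.7,0,0,-1,0],[0.7,0,0,-1,0],[0.7,1,0,0,0],[0.7,1,0,0,0],[0.7,1,0,0,0],[0.7,1,0,0,0],[0.7,1,0,0,0],[0.7,1,0,0,0],[0.7,0,0,0,0],[0.7,0,0,0,0],[0.7,0,0,0,0],[0.7,0,0,0,0]]'
python3 - <<'E'
from h import *
from cell import read_camera
s=read_camera("side");t=read_camera("top")
m=np.hstack([crop(t,130,130,200,150,2),crop(s,220,190,150,150,2)][:1]+[crop(s,220,185,200,150,2)]);cv2.imwrite("pics/g7.png",m)
P=np.array([depth(t,u,v) for v in range(190,250) for u in range(175,235) if t["range_z"][v,u]>0])
yaw=np.radians(113);tx=np.array([np.cos(yaw),np.sin(yaw)]);ty=np.array([np.sin(yaw),-np.cos(yaw)])
d=P[:,:2]-[.5307,.2045];a=d@tx;b=d@ty;z=P[:,2]
for c in np.arange(-.056,.06,.008):
    k=(abs(b)<.007)&(a>=c)&(a<c+.008)&(z>.19)
    if k.sum():print(round(c+.004,3),k.sum(),b[k].mean().round(4),np.percentile(z[k],80).round(4))
E
```

```text
time_s: 19.95
tool_pos: [0.5162, 0.2396, 0.3356]
tool_rot: [179.9, -0.0, 113.0]
force: [0.3, -0.0, -0.2]
grip_width: 0.0608
grasp_force: 0.0
time_s: 20.95
tool_pos: [0.4702, 0.3486, 0.3737]
tool_rot: [179.9, 0.0, 112.9]
force: [-0.2, -0.1, 0.6]
grip_width: 0.0613
grasp_force: 0.0
-0.052 13 -0.0007 0.2154
-0.044 17 -0.0 0.2177
-0.036 17 0.0001 0.219
-0.028 12 -0.0 0.2184
-0.02 17 0.0003 0.2189
-0.012 17 0.0001 0.2241
-0.004 21 -0.0002 0.2279
0.004 22 -0.0 0.2267
0.012 12 0.0001 0.223
0.02 14 0.0003 0.218
0.028 15 0.0003 0.22
0.036 5 0.0005 0.2184
```

View pics/g7.png

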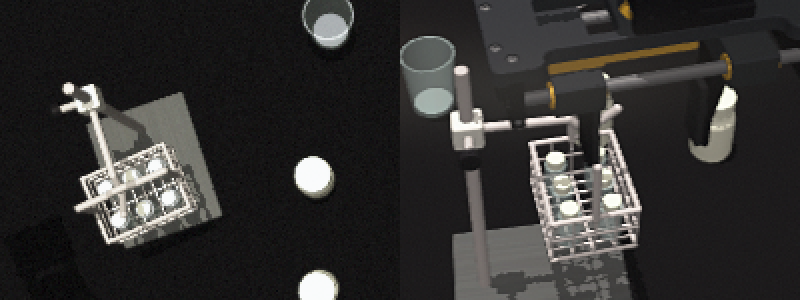

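The basket hangs level with its saddle centred in the dip: the bar's top measures about 0.218 m on both sides and 0.228 m at the saddle. The jars and beaker are undisturbed, so I'm handing in.

```bash
python3 -c "
from cell import env
print(env.sign_off())"
```

```text
the job is handed in; nothing more can be done
None
```

The basket hangs free and level by its saddle in the hook's dip, the jars and beaker look undisturbed, and the job was handed in at about 21 s of the 64 s allowed.

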